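Change over the order stands on the grill pass

TASK

The red order has gone out and the green one is next: push the standing red order stand over onto its back, and push the fallen green order stand back up so that it stands on its foot. Only push them, lightly, with the fingertips or the outside of the fingers: do not pinch or lift a stand, and let each stay about where it is, with its heel on the counter. Leave the blue stand, the bowls, the pepper mill, the oil bottle and the salt jar where they stand.

Things in the scene. Friction and masses are not known exactly. Their poses are not given: they have to be found in the camera images.
- red_stand: Red order stand, an L 90 mm wide, about 260 g, loose: board 130 mm from heel to top edge, 6 mm thick; foot 85 mm from heel to toe, 12 mm thick. Origin: middle of the outer heel edge, where the backs of board and foot meet. Starts standing on its foot: foot along own +x (roughly away from the robot), board along +z, y along the heel. Pushed onto its back, the board lies flat and the foot sticks up.
- red_top (a point): middle of the top edge of the red stand's board, 130 mm from the heel. The board is red, with a white card and steel clip on its inner face. A light push (about 1 N) near a leg's far edge, from inside the L, pivots the stand on its heel; it passes its balance at about 45 degrees and falls on by itself
- red_toe (a point): middle of the toe end of the red stand's foot, 85 mm from the heel. The foot is pale wood, heavier than the board, with a red stripe near the toe on its inner face
- green_stand: Green order stand, an L 90 mm wide, about 260 g, loose: board 130 mm from heel to top edge, 6 mm thick; foot 85 mm from heel to toe, 12 mm thick. Origin: middle of the outer heel edge, where the backs of board and foot meet. Starts on its back: board flat on the counter along own -x (roughly towards the robot), card upward, foot sticking up along +z at the far end; y along the heel.
- green_top (a point): middle of the top edge of the green stand's board, 130 mm from the heel. The board is green, with a white card and steel clip on its inner face. A light push (about 1 N) near a leg's far edge, from inside the L, pivots the stand on its heel; it passes its balance at about 45 degrees and falls on by itself
- green_toe (a point): middle of the toe end of the green stand's foot, 85 mm from the heel. The foot is pale wood, heavier than the board, with a green stripe near the toe on its inner face
- blue_stand: Blue order stand of the same shape and frame as the red one, standing on its foot; to be left alone.
- bowl0: terracotta bowl, 120 mm across, 52 mm high, standing beyond the stands; origin under its centre; leave alone
- bowl1: terracotta bowl, 120 mm across, 52 mm high, standing beyond the stands; origin under its centre; leave alone
- bowl2: terracotta bowl, 120 mm across, 52 mm high, standing beyond the stands; origin under its centre; leave alone
- mill: turned wooden pepper mill, 56 mm across, 147 mm high, standing on the left; origin under its centre; leave alone
- oil: amber oil bottle, 60 mm across, 170 mm high, standing on the right; origin under its centre; leave alone
- salt: glass salt jar with a steel cap, 64 mm across, 75 mm high, standing on the right; origin under its centre; leave alone
Things that resemble listed ones, but are neither listed nor needed, are in the scene too. Of the things that look like the green_stand, the largest one is meant.

How it is judged:
By the outcome, as a careful person would: the job done as asked, in the order asked, and still so for the second after the job is handed in, with the robot touching nothing.
It also fails if it takes over 48 s, if anything falls off the work surface, if the arm or the gripper's body presses on something with over 40 N, if the wrist force passes 120 N, or if a joint passes its speed limit or range.

ROBOT

A 6-joint arm with a two-finger parallel gripper is mounted at the origin on the work surface. World frame = base frame: x ahead of the robot, y to its left, z up, the work surface at z = 0. Lengths are in m, angles in rad, forces in N, time in s.
With the tool pointing down it reaches from about 0.275 to 0.75 m from the base axis. Payload 10.2 kg.
Tool frame: the origin (TCP) lies between the finger pads; the fingertips stand 25 mm ahead of it and the grasp point (between the pads) lies 6 mm ahead of it (bot.tcp_to_tips is the distance from the TCP to the fingertips, in m); z points along the fingers, y is the line along which they close (so a half turn about z gives the same grasp; the last joint's range is limited). The gripper opens to 85 mm and grips with 20 to 120 N. Pads are 22 mm wide; open, the fingers measure 114 mm over their backs; the gripper's body (76 mm by 85 mm) begins 54 mm behind the grasp point. The pads swing forward as they close: fully open they stand 13 mm farther back than shut.
Start: joints at [-1.497, 0.313, 1.498, -0, 1.331, -0.223], TCP at [0.154, -0.502, 0.256] pointing down, gripper open.
Joint ranges: [-2.94, 2.94], [-0.97, 2.17], [0.19, 2.56], [-1.23, 4.37], [0.02, 3.11], [-2.88, 2.88]. Speed limits (rad/s): [2.39, 2.39, 3.01, 3.14, 3.14, 3.14].

INTERFACE

Orientations are given as a unit quaternion [w, x, y, z].
In Python, from rig import bot gives the robot as it stands. The module is installed in compiled form; this text tells all that it offers.
- The arm moves only by the shell command python3 -m jog 'ROWS'. ROWS is JSON, a list of rows, each a list of 7 numbers: the shift along the tool's x, y, z as a fraction of full scale, then the turn, a rotation vector about the tool's x, y, z as a fraction of full scale, then the opening, from -1 (shut) to 1 (fully open). A call has 1 to 10 rows; each row shifts and turns the commanded pose from where the row before left it, along the tool's axes as they then stand; what a row does not reach is not made up. Full scale, the value 1, is 20 mm for a shift and 0.08 rad for a turn. A row lasts 1/12 s, in which the tool goes at most 41.7 mm and 7.16 degrees, less where a joint would pass 70% of its speed; a pose out of reach is approached as far as the arm can. A call with a number of a shift or a turn outside -1 to 1 is refused whole. A call with a gripper value outside its range is refused whole. The fingers move at their own pace and stop on an object; the grip force is fixed at half the most. Time passes only in rows, so rows that do not move let the fingers close. It gives the time, the measured TCP pose, the force, the opening and the grip force at its end, in the units of the state.
- bot.state(): the state, without advancing time (a new reading comes with each control period).
- bot.get_image(name): name is "scene" or "top" or "wrist"; returns a dict with "color" (480x640x3 uint8, red, green, blue), "range_z" (480x640 float32, m along the optical axis (not along the pixel's ray), 0 where there is no reading), "fx", "fy", "cx", "cy" (pixels), "R" (3x3) and "t" (3): a world point X has camera coordinates R X + t. Camera axes: x right, y down, z forward; pixel columns grow to the right and rows downward; lengths in m; the calibration is good to about 2 mm. A picture is of the moment at which its call begins.
- bot.hand_in(): hands the job in; it is judged then, once.
Trained networks look in a picture, given as the dict that the camera call returned (one of the last four; its "shot" number tells which), for a name from the list of things; names that differ only in an ending like _2 or _b are one class to them, and where a whole thing is asked for, a point or a joint stands for the part that bears it (a point fixed in the world has none). Each returns a list of dicts, best first, with "confidence" (0 to 1); they miss things now and then, are a little off and sometimes report something else, mostly with a low value. They report only what shows in the picture. A call takes as long as a camera call. They do not tell look-alikes from the thing itself.
- bot.search_frame(thing, picture): "point" ([x, y, z] in m, in world coordinates, good to about 4 mm: the middle of the surface that is visible of it).
- bot.pinpoint(thing, picture): "point" ([x, y, z] in m, in world coordinates, good to about 4 mm: a listed point, or the origin of a listed thing).
The state is a dict: "time": time; "joints": joint angles; "joint_vel": joint speeds; "effort": joint torques, N m; "eef_pos": TCP position; "tcp_rot": TCP orientation; "wrist_force": force on the tool from outside, world axes, zero at the start; "wrist_torque": the same for the moment, N m; "finger_gap": opening from 0.0 (shut) to 1.0 (fully open); "finger_force": force on a finger pad.
Only numpy, scipy, OpenCV 4.12 (cv2) and the standard library are available. Lean on these libraries where they do the work, as an engineer would, in place of code of your own. Each camera call takes 0.05 s, during which the arm holds its last target. There are 200 camera calls.

## Working session

There is one attempt and no reset: what is moved stays moved. The work goes in short steps, Python scripts to look and compute and a shell command to move; the robot and the scene stay as the last step left them, time stands still between calls to the robot, and variables do not carry over. Pictures are saved under pics/ and viewed, at most 10 in all, crops included, and the job is handed in when it is done.

```bash
mkdir -p pics; cat > h.py <<'E'
from rig import bot
import numpy as np, cv2
def shot(n,f=None):
    p=bot.get_image(n)
    if f: cv2.imwrite('pics/'+f,p['color'][:,:,::-1])
    return p
def world(p,u,v):
    z=p['range_z'][int(v),int(u)]
    c=np.array([(u-p['cx'])/p['fx']*z,(v-p['cy'])/p['fy']*z,z])
    return np.array(p['R']).T@(c-np.array(p['t']))
def pix(p,X):
    c=np.array(p['R'])@np.array(X)+np.array(p['t']); return (c[:2]/c[2]*[p['fx'],p['fy']]+[p['cx'],p['cy']]).round()
E
python3 - <<'E'
from h import *
np.set_printoptions(precision=3,suppress=True)
for n in('scene','top'):
    p=shot(n,n+'0.png')
    for t in ['red_stand','red_top','red_toe','green_stand','green_top','green_toe','blue_stand','bowl0','mill','oil','salt']:
        for d in bot.pinpoint(t,p): print(n,t,np.array(d['point']),round(d['confidence'],2),pix(p,d['point']))
print(bot.state())
E
```

```text
scene red_stand [ 0.586 -0.014  0.002] 0.9 [303. 263.]
scene red_stand [ 0.769 -0.211  0.001] 0.43 [218. 246.]
scene red_top [ 0.59  -0.018  0.131] 0.93 [300. 231.]
scene red_toe [ 0.675 -0.035  0.009] 0.6 [273. 269.]
scene green_stand [ 0.764 -0.388  0.   ] 0.9 [197. 213.]
scene green_stand [ 0.348 -0.148 -0.002] 0.75 [343. 210.]
scene green_stand [ 0.54  -0.255 -0.002] 0.6 [277. 212.]
scene green_top [ 0.407 -0.235  0.003] 0.78 [314. 201.]
scene green_top [ 0.678 -0.356  0.001] 0.77 [225. 209.]
scene green_top [ 0.371 -0.064  0.002] 0.68 [352. 226.]
scene green_toe [ 0.761 -0.387  0.059] 0.93 [195. 199.]
scene green_toe [ 0.528 -0.257  0.086] 0.64 [278. 190.]
scene green_toe [ 0.347 -0.141  0.055] 0.61 [345. 198.]
scene blue_stand [0.527 0.247 0.001] 0.86 [374. 316.]
scene bowl0 [ 0.777  0.164 -0.003] 0.94 [276. 338.]
scene bowl0 [ 0.768 -0.214  0.003] 0.82 [217. 245.]
scene bowl0 [ 0.772 -0.015  0.002] 0.78 [246. 289.]
scene oil [ 0.473 -0.459 -0.002] 0.77 [266. 174.]
scene oil [ 0.767 -0.209  0.004] 0.63 [219. 246.]
scene salt [ 0.602 -0.462 -0.001] 0.91 [233. 185.]
top red_stand
[... 973 characters left out ...]
765 -0.213 -0.005] 0.66 [404. 169.]
top bowl0 [ 0.78   0.164 -0.002] 0.64 [272. 162.]
top mill [ 0.53   0.243 -0.004] 0.75 [242. 249.]
top mill [ 0.582  0.452 -0.001] 0.72 [167. 230.]
top salt [ 0.604 -0.463  0.003] 0.63 [494. 226.]
{'time': 1.2, 'joints': array([-1.497,  0.313,  1.498,  0.   ,  1.331, -0.223]), 'joint_vel': array([-0.001, -0.   , -0.001, -0.001,  0.001,  0.   ]), 'effort': array([  0.002, -41.216, -25.99 ,  -0.   ,   0.001,   0.   ]), 'eef_pos': array([ 0.154, -0.502,  0.256]), 'tcp_rot': array([0.   , 0.989, 0.148, 0.   ]), 'wrist_force': array([-0.057, -0.419, -0.731]), 'wrist_torque': array([-0.072, -0.002,  0.001]), 'finger_force': 0.0, 'finger_gap': 1.0021199130249085}
```

```bash
python3 - <<'E'
import cv2
a=cv2.imread('pics/top0.png')[140:340,220:520]; b=cv2.imread('pics/scene0.png')[160:340,160:430]
cv2.imwrite('pics/c1.png',cv2.resize(a,None,fx=2.6,fy=2.6)); cv2.imwrite('pics/c2.png',cv2.resize(b,None,fx=2.9,fy=2.9))
E
```

```text
(no output)
```

View pics/c1.png

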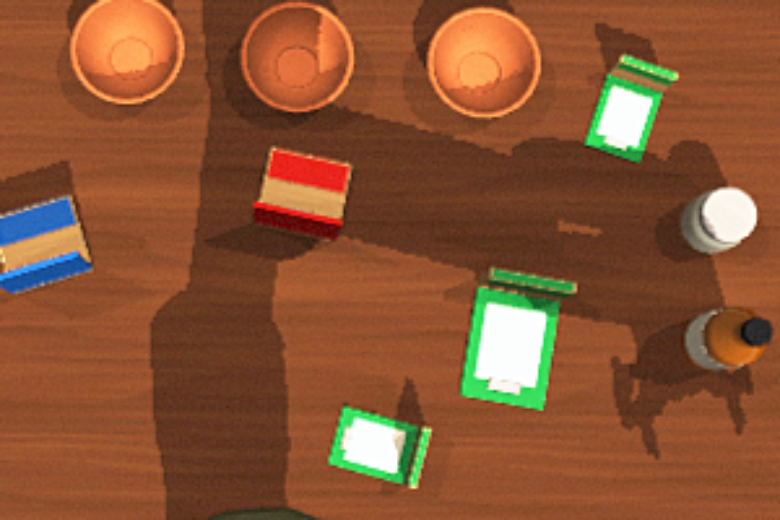

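View pics/c2.png

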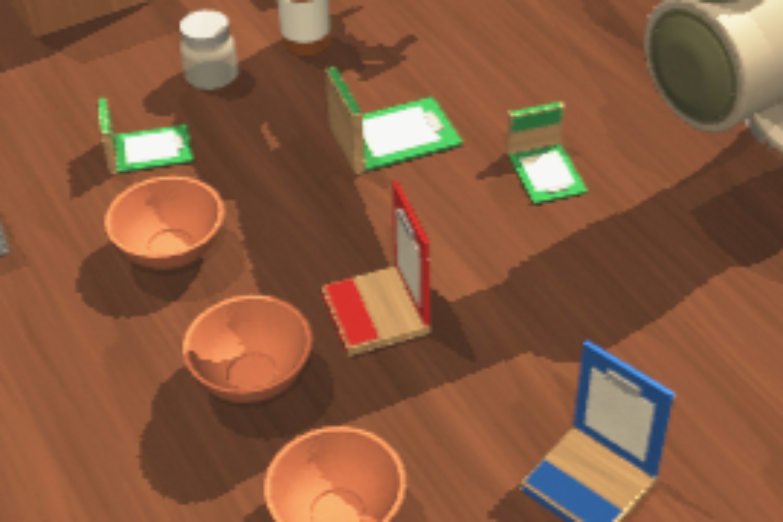

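Top crop: the red stand stands at (305,190) and is open towards the bowls. Three things look like the green stand: (515,340), (630,110) and (380,445). The one at (515,340) is the largest, with a measured board of 0.132 m and toe at 0.085 m, so that is the one. I'll turn the tool to align with the stands and shut the fingers.

```bash
python3 -m jog '[[0,0,0,0,0,1,-1],[0,0,0,0,0,1,-1],[0,0,0,0,0,1,-1],[0,0,0,0,0,1,-1],[0,0,0,0,0,1,-1],[0,0,0,0,0,1,-1]]'
cat >> h.py <<'E'
from scipy.spatial.transform import Rotation as Ro
def plan(X):
    s=bot.state(); q=s['tcp_rot']; R=Ro.from_quat([q[1],q[2],q[3],q[0]])
    print('t',s['time'],'pos',s['eef_pos'].round(4),'F',s['wrist_force'].round(2),'yaw x',R.as_matrix()[:,0].round(3),'delta rows',(R.inv().apply(np.array(X)-s['eef_pos'])/.02).round(2),'tips',bot.tcp_to_tips)
E
python3 -c "
from h import *
plan([.631,-.024,.25])"
```

```text
time: 1.7
eef_pos: [0.1535, -0.5021, 0.2563]
tcp_rot: [-0.0, 0.996, -0.093, -0.0]
wrist_force: [-0.1, 0.2, -0.3]
finger_gap: 0.146
finger_force: 0.0
t 1.7 pos [ 0.1535 -0.5021  0.2563] F [-0.15  0.18 -0.34] yaw x [ 0.983 -0.186 -0.   ] delta rows [ 19.01 -27.93   0.31] tips 0.025
```

```bash
python3 -m jog '[[0.68,-1,0,0,0,0,-1],[0.68,-1,0,0,0,0,-1],[0.68,-1,0,0,0,0,-1],[0.68,-1,0,0,0,0,-1],[0.68,-1,0,0,0,0,-1],[0.68,-1,0,0,0,0,-1],[0.68,-1,0,0,0,0,-1],[0.68,-1,0,0,0,0,-1],[0.68,-1,0,0,0,0,-1],[0.68,-1,0,0,0,0,-1]]'
python3 -m jog '[[0.68,-1,0,0,0,0,-1],[0.68,-1,0,0,0,0,-1],[0.68,-1,0,0,0,0,-1],[0.68,-1,0,0,0,0,-1],[0.68,-1,0,0,0,0,-1],[0.68,-1,0,0,0,0,-1],[0.68,-1,0,0,0,0,-1],[0.68,-1,0,0,0,0,-1],[0.68,-1,0,0,0,0,-1],[0.68,-1,0,0,0,0,-1]]'
python3 -m jog '[[0.68,-1,0,0,0,0,-1],[0.68,-1,0,0,0,0,-1],[0.68,-1,0,0,0,0,-1],[0.68,-1,0,0,0,0,-1],[0.68,-1,0,0,0,0,-1],[0.68,-1,0,0,0,0,-1],[0.68,-1,0,0,0,0,-1],[0.68,-1,0,0,0,0,-1],[0,0,0,0,0,0,-1]]'
python3 -c "
from h import *
np.set_printoptions(precision=3,suppress=True)
plan([.633,-.024,.137])
p=shot('wrist','w1.png')
for t in ['red_top','red_stand']:
  print(t,[(np.array(d['point']),round(d['confidence'],2)) for d in bot.pinpoint(t,p)])
"
```

```text
time: 2.53
eef_pos: [0.3244, -0.3292, 0.2564]
tcp_rot: [0.0, 0.996, -0.092, 0.0]
wrist_force: [0.2, 0.2, -0.5]
finger_gap: 0.002
finger_force: 0.0
time: 3.37
eef_pos: [0.4946, -0.1573, 0.2563]
tcp_rot: [0.0, 0.996, -0.091, 0.0]
wrist_force: [-1.1, -0.8, 0.4]
finger_gap: -0.0
finger_force: 0.0
time: 4.12
eef_pos: [0.6316, -0.0179, 0.2556]
tcp_rot: [-0.0, 0.996, -0.09, 0.0]
wrist_force: [-1.2, -0.5, -0.8]
finger_gap: 0.002
finger_force: 0.0
t 4.1167 pos [ 0.632 -0.018  0.256] F [-1.2  -0.47 -0.84] yaw x [ 0.984 -0.179 -0.   ] delta rows [0.12 0.29 5.93] tips 0.025
red_top [(array([ 0.591, -0.014,  0.131]), 0.58)]
red_stand [(array([ 0.589, -0.015, -0.002]), 0.61)]
```

View pics/w1.png

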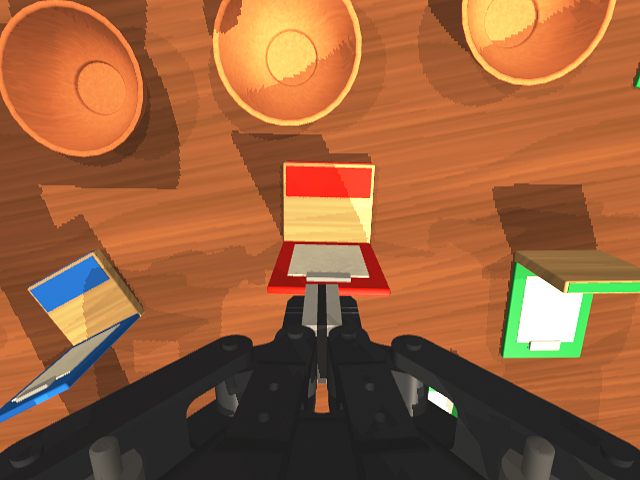

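The wrist view shows the fingers centred on the red board (board edge at rows 243–292, square to the tool), with the card side facing the camera. I'll go down behind the board and touch it.

```bash
python3 -m jog '[[0.1,0.1,0.9,0,0,0,-1],[0,0.1,1,0,0,0,-1],[0,0,1,0,0,0,-1],[0,0,1,0,0,0,-1],[0,0,1,0,0,0,-1],[0,0,1,0,0,0,-1],[0,0,0,0,0,0,-1]]'
python3 -m jog '[[-0.3,0,0,0,0,0,-1],[-0.3,0,0,0,0,0,-1],[-0.3,0,0,0,0,0,-1],[-0.3,0,0,0,0,0,-1],[-0.3,0,0,0,0,0,-1],[-0.3,0,0.02,0,0,0,-1],[-0.3,0,0.02,0,0,0,-1],[-0.3,0,0.04,0,0,0,-1],[0,0,0,0,0,0,-1]]'
python3 -c "
from h import *
np.set_printoptions(precision=3,suppress=True)
plan([.58,-.024,.137])
p=shot('scene','s1.png')
for t in ['red_top','red_stand']:
  print(t,[(np.array(d['point']),round(d['confidence'],2)) for d in bot.pinpoint(t,p)])
cv2.imwrite('pics/s1c.png',cv2.resize(cv2.imread('pics/s1.png')[130:310,200:430],None,fx=2.5,fy=2.5))
"
```

```text
time: 4.85
eef_pos: [0.6291, -0.0257, 0.1346]
tcp_rot: [-0.0, 0.996, -0.092, -0.003]
wrist_force: [-0.3, 0.5, -1.4]
finger_gap: -0.006
finger_force: 0.0
time: 5.6
eef_pos: [0.583, -0.016, 0.1366]
tcp_rot: [-0.0, 0.996, -0.091, -0.0]
wrist_force: [0.2, 0.5, 0.8]
finger_gap: 0.0
finger_force: 0.2
t 5.6 pos [ 0.583 -0.016  0.137] F [0.19 0.53 0.75] yaw x [ 0.983 -0.182 -0.001] delta rows [-0.08  0.42 -0.02] tips 0.025
red_top [(array([ 0.568, -0.011,  0.124]), 0.66)]
red_stand [(array([ 0.585, -0.013,  0.002]), 0.63)]
```

View pics/s1c.png

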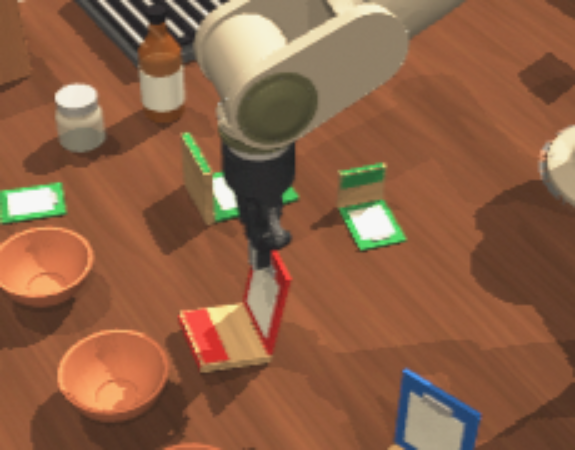

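The scene view shows the finger behind the red board with the stand tilting about its heel, which hasn't moved. I'll carry on along the arc.

```bash
python3 -m jog '[[-0.34,0,0.12,0,0,0,-1],[-0.34,0,0.14,0,0,0,-1],[-0.34,0,0.14,0,0,0,-1],[-0.34,0,0.14,0,0,0,-1],[-0.34,0,0.16,0,0,0,-1],[-0.3,0,0.19,0,0,0,-1],[-0.3,0,0.19,0,0,0,-1],[-0.3,0,0.2,0,0,0,-1],[-0.28,0,0.2,0,0,0,-1],[-0.2,0,0.2,0,0,0,-1]]'
python3 -c "
from h import *
np.set_printoptions(precision=3,suppress=True)
plan([.58,-.024,.137])
p=shot('scene')
for t in ['red_top','red_stand','red_toe']:
  print(t,[(np.array(d['point']),round(d['confidence'],2)) for d in bot.pinpoint(t,p)])
"
```

```text
time: 6.58
eef_pos: [0.5227, -0.005, 0.1026]
tcp_rot: [-0.0, 0.996, -0.091, -0.0]
wrist_force: [-0.1, 0.4, 1.0]
finger_gap: 0.001
finger_force: 0.0
t 6.5833 pos [ 0.523 -0.005  0.103] F [-0.09  0.37  0.99] yaw x [ 0.983 -0.182 -0.   ] delta rows [ 2.99  0.41 -1.72] tips 0.025
red_top [(array([0.497, 0.005, 0.087]), 0.92)]
red_stand [(array([ 0.584, -0.012,  0.004]), 0.82)]
red_toe [(array([0.496, 0.001, 0.087]), 0.34)]
```

```bash
python3 -m jog '[[-0.28,0,0.27,0,0,0,-1],[-0.25,0,0.3,0,0,0,-1],[-0.2,0,0.3,0,0,0,-1],[0,0,0,0,0,0,-1],[0,0,0,0,0,0,-1],[0,0,0,0,0,0,-1]]'
python3 -c "
from h import *
np.set_printoptions(precision=3,suppress=True)
plan([.578,-.259,.2])
p=shot('scene')
for t in ['red_top','red_stand','red_toe']:
  print(t,[(np.array(d['point']),round(d['confidence'],2)) for d in bot.pinpoint(t,p)])
"
```

```text
time: 7.28
eef_pos: [0.5093, -0.0025, 0.0858]
tcp_rot: [0.0, 0.996, -0.091, 0.0]
wrist_force: [-0.5, -0.3, 0.2]
finger_gap: -0.004
finger_force: 0.0
t 7.2833 pos [ 0.509 -0.003  0.086] F [-0.47 -0.27  0.23] yaw x [ 0.983 -0.182  0.   ] delta rows [ 5.72 11.98 -5.71] tips 0.025
red_top [(array([0.462, 0.012, 0.002]), 0.57)]
red_stand [(array([ 0.584, -0.012,  0.003]), 0.59), (array([ 0.407, -0.233,  0.001]), 0.25)]
red_toe [(array([ 0.585, -0.014,  0.09 ]), 0.71)]
```

Red lies on its back: top at z≈0, toe at 0.09, heel unmoved. I'll lift clear and look at green from close by.

```bash
python3 -m jog '[[0,0,-1,0,0,0,-1],[0,0,-1,0,0,0,-1],[0,0,-1,0,0,0,-1],[0,0,-1,0,0,0,-1],[0,0.3,-1,0,0,0,-1],[0,0.9,-0.5,0,0,0,-1]]'
python3 -m jog '[[0.1,1,0,0,0,0,-1],[0.1,1,0,0,0,0,-1],[0.1,1,0,0,0,0,-1],[0.1,1,0,0,0,0,-1],[0.1,1,0,0,0,0,-1],[0.1,1,0,0,0,0,-1],[0.1,1,0,0,0,0,-1],[0.1,1,0,0,0,0,-1],[0.1,1,0,0,0,0,-1],[0.1,1,0,0,0,0,-1]]'
python3 -c "
from h import *
np.set_printoptions(precision=3,suppress=True)
plan([.4915,-.248,.095])
p=shot('wrist','w2.png')
for t in ['green_top','green_stand','green_toe']:
  print(t,[(np.array(d['point']),round(d['confidence'],2)) for d in bot.pinpoint(t,p)])
"
```

```text
time: 7.98
eef_pos: [0.5055, -0.0252, 0.1982]
tcp_rot: [0.0, 0.996, -0.09, 0.002]
wrist_force: [0.4, -0.7, 0.1]
finger_gap: -0.001
finger_force: 0.0
time: 8.82
eef_pos: [0.4878, -0.2274, 0.1958]
tcp_rot: [0.0, 0.996, -0.092, 0.0]
wrist_force: [-0.3, -0.3, -0.1]
finger_gap: -0.003
finger_force: 0.0
t 8.8167 pos [ 0.488 -0.227  0.196] F [-0.32 -0.31 -0.14] yaw x [ 0.983 -0.182  0.   ] delta rows [0.37 0.98 5.04] tips 0.025
green_top [(array([ 0.404, -0.234,  0.008]), 0.86), (array([ 0.373, -0.059,  0.004]), 0.59)]
green_stand [(array([ 0.533, -0.26 , -0.004]), 0.86)]
green_toe [(array([ 0.533, -0.257,  0.08 ]), 0.78)]
```

View pics/w2.png

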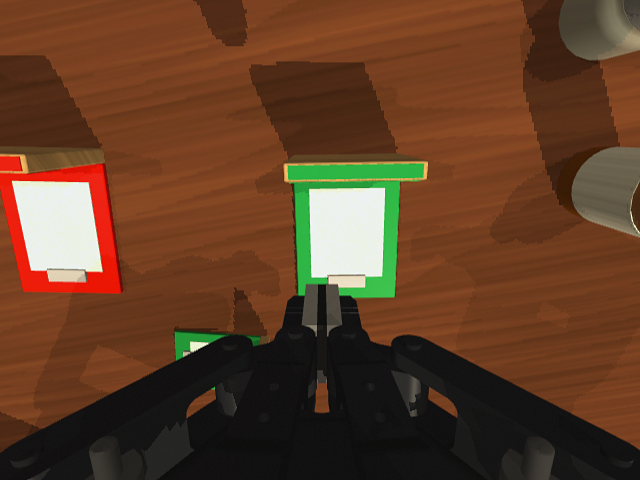

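The close view shows the green foot upright at row 172 (columns 285–427) with the fingers about 20 mm left of its middle. I'll go down inside the L, centred, and push the foot near the toe.

```bash
python3 -m jog '[[0,0.5,0.3,0,0,0,-1],[0,0.5,0.6,0,0,0,-1],[0,0,1,0,0,0,-1],[0,0,1,0,0,0,-1],[0,0,1,0,0,0,-1],[0,0,1,0,0,0,-1],[0,0,0,0,0,0,-1]]'
python3 -m jog '[[0.28,0,0,0,0,0,-1],[0.28,0,0,0,0,0,-1],[0.28,0,0,0,0,0,-1],[0.28,0,0,0,0,0,-1],[0.28,0,0,0,0,0,-1],[0.28,0,0,0,0,0,-1],[0.28,0,0,0,0,0,-1],[0.28,0,0,0,0,0,-1],[0,0,0,0,0,0,-1]]'
python3 -c "
from h import *
np.set_printoptions(precision=3,suppress=True)
plan([.58,-.259,.095])
p=shot('scene','s2.png')
for t in ['green_top','green_stand','green_toe']:
  print(t,[(np.array(d['point']),round(d['confidence'],2)) for d in bot.pinpoint(t,p)])
cv2.imwrite('pics/s2c.png',cv2.resize(cv2.imread('pics/s2.png')[130:310,170:400],None,fx=2.5,fy=2.5))
"
```

```text
time: 9.6
eef_pos: [0.4825, -0.2449, 0.0933]
tcp_rot: [-0.002, 0.996, -0.091, -0.003]
wrist_force: [-0.5, 0.1, -2.1]
finger_gap: 0.006
finger_force: 0.0
time: 10.35
eef_pos: [0.5292, -0.2544, 0.0977]
tcp_rot: [0.0, 0.996, -0.091, 0.0]
wrist_force: [-0.7, 0.3, 0.3]
finger_gap: -0.0
finger_force: 0.3
t 10.35 pos [ 0.529 -0.254  0.098] F [-0.69  0.28  0.33] yaw x [ 0.983 -0.182  0.001] delta rows [ 2.54 -0.23  0.14] tips 0.025
green_top [(array([ 0.68 , -0.357,  0.001]), 0.79), (array([ 0.369, -0.063,  0.004]), 0.75), (array([ 0.408, -0.239,  0.031]), 0.65)]
green_stand [(array([ 0.768, -0.389,  0.003]), 0.96), (array([ 0.534, -0.255,  0.   ]), 0.87), (array([ 0.347, -0.147, -0.001]), 0.66)]
green_toe [(array([ 0.549, -0.26 ,  0.086]), 0.94), (array([ 0.348, -0.14 ,  0.055]), 0.85), (array([ 0.761, -0.386,  0.059]), 0.81)]
```

View pics/s2c.png

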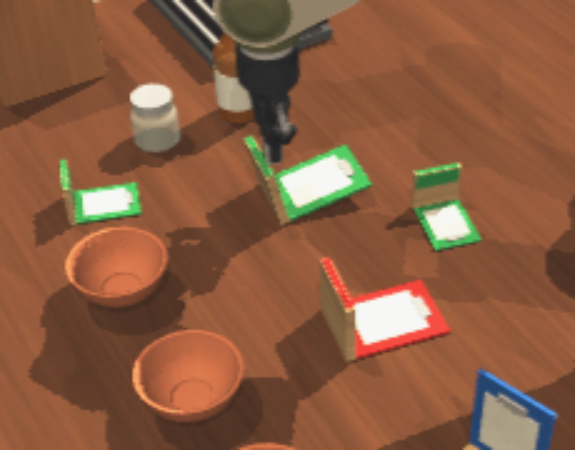

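The green stand is tilting about its heel (board top at z 0.03), and red lies flat on its back. Continuing the arc.

```bash
python3 -m jog '[[0.27,0,0.04,0,0,0,-1],[0.27,0,0.05,0,0,0,-1],[0.27,0,0.06,0,0,0,-1],[0.26,0,0.08,0,0,0,-1],[0.24,0,0.11,0,0,0,-1],[0.24,0,0.12,0,0,0,-1],[0.22,0,0.13,0,0,0,-1],[0.22,0,0.14,0,0,0,-1],[0.15,0,0.12,0,0,0,-1],[0,0,0,0,0,0,-1]]'
python3 -c "
from h import *
np.set_printoptions(precision=3,suppress=True)
plan([.58,-.259,.095])
p=shot('scene')
for t in ['green_top','green_stand','green_toe']:
  print(t,[(np.array(d['point']),round(d['confidence'],2)) for d in bot.pinpoint(t,p)])
"
```

```text
time: 11.38
eef_pos: [0.5707, -0.2619, 0.0799]
tcp_rot: [-0.0, 0.996, -0.091, -0.0]
wrist_force: [0.2, 0.3, -0.5]
finger_gap: -0.004
finger_force: 0.0
t 11.3833 pos [ 0.571 -0.262  0.08 ] F [ 0.15  0.33 -0.47] yaw x [ 0.983 -0.182 -0.001] delta rows [ 0.43 -0.23 -0.75] tips 0.025
green_top [(array([ 0.47 , -0.247,  0.109]), 0.93), (array([ 0.372, -0.063,  0.001]), 0.9), (array([ 0.682, -0.357,  0.003]), 0.81), (array([0.529, 0.249, 0.002]), 0.57)]
green_stand [(array([ 0.538, -0.256, -0.001]), 0.95), (array([ 0.77 , -0.39 ,  0.002]), 0.95), (array([ 0.35 , -0.148, -0.   ]), 0.6)]
green_toe [(array([ 0.601, -0.27 ,  0.054]), 0.88), (array([ 0.352, -0.143,  0.054]), 0.7), (array([ 0.764, -0.383,  0.059]), 0.61), (array([ 0.458,  0.013, -0.002]), 0.51)]
```

```bash
python3 -m jog '[[0.4,0,0.3,0,0,0,-1],[0.4,0,0.3,0,0,0,-1],[0.4,0,0,0,0,0,-1],[0,0,0,0,0,0,-1],[0,0,0,0,0,0,-1]]'
python3 -c "
from h import *
np.set_printoptions(precision=3,suppress=True)
plan([.58,-.259,.095])
p=shot('scene')
for t in ['green_top','green_stand','green_toe']:
  print(t,[(np.array(d['point']),round(d['confidence'],2)) for d in bot.pinpoint(t,p)][:3])
"
```

```text
time: 12.0
eef_pos: [0.5942, -0.2663, 0.0683]
tcp_rot: [-0.0, 0.996, -0.091, -0.0]
wrist_force: [-0.2, 0.5, 0.1]
finger_gap: 0.002
finger_force: 0.0
t 12.0 pos [ 0.594 -0.266  0.068] F [-0.23  0.51  0.09] yaw x [ 0.983 -0.182 -0.   ] delta rows [-0.77 -0.23 -1.33] tips 0.025
green_top [(array([ 0.68 , -0.357,  0.002]), 0.83), (array([ 0.538, -0.256,  0.132]), 0.8), (array([ 0.371, -0.063,  0.004]), 0.61)]
green_stand [(array([ 0.542, -0.262, -0.001]), 0.81), (array([ 0.769, -0.389,  0.001]), 0.71), (array([ 0.348, -0.146, -0.003]), 0.66)]
green_toe [(array([ 0.624, -0.274,  0.008]), 0.64), (array([ 0.759, -0.386,  0.059]), 0.62), (array([ 0.349, -0.143,  0.056]), 0.58)]
```

Green stands (top at z 0.132, toe at 0.008). I'll back away forward and up without touching it.

```bash
python3 -m jog '[[0.5,0,-0.2,0,0,0,-1],[0.5,0,-0.8,0,0,0,-1],[0,0,-1,0,0,0,-1],[0,0,-1,0,0,0,-1],[0,0,-1,0,0,0,-1],[0,0,-1,0,0,0,-1],[0,0,-1,0,0,0,-1],[0,0,-1,0,0,0,-1],[0,0,-1,0,0,0,-1],[0,0,0,0,0,0,-1]]'
python3 -c "
from h import *
np.set_printoptions(precision=3,suppress=True)
plan([.58,-.259,.095])
p=shot('scene','s3.png')
for t in ['green_top','green_stand','green_toe','red_top','red_stand','red_toe','blue_stand']:
  print(t,[(np.array(d['point']),round(d['confidence'],2)) for d in bot.pinpoint(t,p)][:3])
cv2.imwrite('pics/s3c.png',cv2.resize(cv2.imread('pics/s3.png')[120:350,160:440],None,fx=2.5,fy=2.5))
"
```

```text
time: 13.03
eef_pos: [0.6145, -0.2706, 0.2334]
tcp_rot: [0.002, 0.996, -0.092, 0.003]
wrist_force: [-0.9, 0.0, 0.9]
finger_gap: 0.001
finger_force: 0.0
t 13.0333 pos [ 0.615 -0.271  0.233] F [-0.93  0.01  0.88] yaw x [ 0.983 -0.182  0.007] delta rows [-1.85 -0.28  6.91] tips 0.025
green_top [(array([ 0.373, -0.063,  0.   ]), 0.96), (array([ 0.679, -0.358,  0.   ]), 0.94), (array([ 0.537, -0.257,  0.132]), 0.71)]
green_stand [(array([ 0.54 , -0.258,  0.002]), 0.97), (array([ 0.767, -0.389,  0.   ]), 0.79), (array([ 0.348, -0.147, -0.004]), 0.56)]
green_toe [(array([ 0.758, -0.383,  0.057]), 0.97), (array([ 0.624, -0.274,  0.009]), 0.95), (array([ 0.35 , -0.145,  0.055]), 0.82)]
red_top [(array([0.459, 0.009, 0.001]), 0.78), (array([ 0.602, -0.465,  0.001]), 0.7)]
red_stand [(array([ 0.583, -0.011,  0.001]), 0.69)]
red_toe [(array([ 0.585, -0.017,  0.088]), 0.9)]
blue_stand [(array([0.53 , 0.251, 0.002]), 0.67)]
```

View pics/s3c.png

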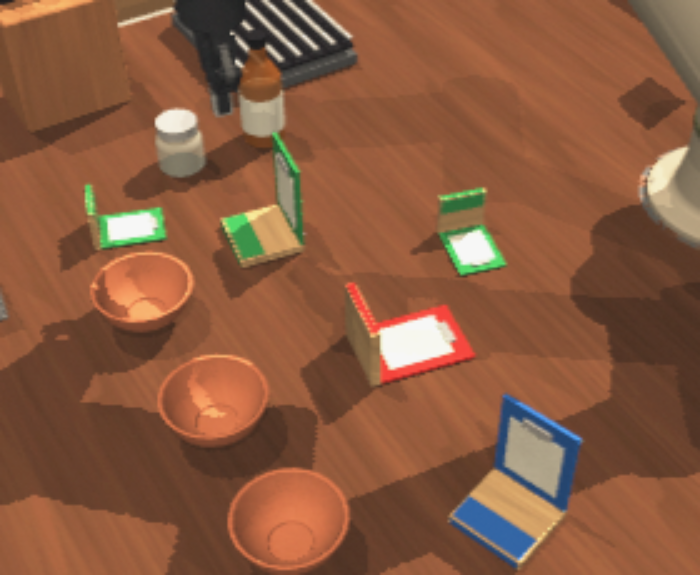

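The picture shows the green stand upright at (265,210) and red flat on its back at (410,340). Everything else is in place and the robot is clear.

```bash
python3 -c "
from rig import bot
print(bot.hand_in())"
```

```text
the job is handed in; nothing more can be done
None
```

Job handed in at about 13 s: the red stand was pushed onto its back first, then the green one up onto its foot, with both heels within about 5 mm of where they started and nothing else seen to move.

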